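# Refill the postmarking caddy

## Task

Put the counter's hand stamps and ink back into the off-white caddy, each standing upright on the floor of the grey nest made for its shape: the small round stamp in the large round nest, the square stamp in the square nest, the oblong stamp in the oblong nest, and the flat-capped ink bottle in the small round nest. Set each one down gently in its nest, do not let it drop in. Two look-alikes do not belong in the caddy: leave the big round stamp and the glue bottle with the pointed nozzle standing where they are.

Things in the scene. Friction and masses are not known exactly. Their poses are not given: they have to be found in the camera images.
- round_stamp: The small round hand stamp: round base 44 mm in diameter, black plate 18 mm thick, with an upright wooden handle in its centre: 24 mm diameter from 34 to 82 mm above the underside, thinner neck below, rounded top at 90 mm (the same on all four stamps). Stands upright. Origin: centre of the underside, z up.
- square_stamp: The square hand stamp: base 44 x 44 mm (sides along its x and y), black plate 18 mm thick, with an upright wooden handle in its centre: 24 mm diameter from 34 to 82 mm above the underside, thinner neck below, rounded top at 90 mm (the same on all four stamps). Stands upright. Origin: centre of the underside, z up.
- oblong_stamp: The oblong hand stamp: base 34 mm along its x and 70 mm along its y, black plate 18 mm thick, with an upright wooden handle in its centre: 24 mm diameter from 34 to 82 mm above the underside, thinner neck below, rounded top at 90 mm (the same on all four stamps). Stands upright. Origin: centre of the underside, z up.
- ink_bottle: The ink bottle: white round bottle 30 mm in diameter, straight up to 56 mm, with a flat-topped red cap 20 mm in diameter from 62 to 80 mm. Stands upright. Origin at the centre of the underside, z up.
- big_round_stamp: Look-alike, to be left alone: the big round hand stamp, round base 60 mm in diameter, black plate 18 mm thick, with an upright wooden handle in its centre: 24 mm diameter from 34 to 82 mm above the underside, thinner neck below, rounded top at 90 mm (the same on all four stamps). Stands upright. Origin: centre of the underside, z up.
- glue_bottle: Look-alike, to be left alone: glue bottle with the same white body (30 mm diameter, straight up to 56 mm), but its red cap is a pointed cone (nozzle) that reaches 100 mm. Stands upright. Origin at the centre of the underside, z up.
- round_nest: The large round nest: grey cup, 62 mm inner and 70 mm outer diameter, for the small round stamp. Fixed; walls 4 mm thick; inner floor 4 mm and rim 24 mm above the origin (centre of its underside, z up). One of four grey nests, two by two in any arrangement in the off-white caddy (fixed tray 174 x 222 mm, 30 mm high), 82 mm apart along x, 106 mm along y, same yaw.
- square_nest: The square nest: grey box, 62 x 62 mm inside, 70 x 70 mm outside, sides along its x and y, for the square stamp. Fixed; walls 4 mm thick; inner floor 4 mm and rim 24 mm above the origin (centre of its underside, z up). One of four grey nests, two by two in any arrangement in the off-white caddy (fixed tray 174 x 222 mm, 30 mm high), 82 mm apart along x, 106 mm along y, same yaw.
- oblong_nest: The oblong nest: grey box, 52 mm along its x and 90 mm along its y inside (60 x 98 mm outside), for the oblong stamp. Fixed; walls 4 mm thick; inner floor 4 mm and rim 24 mm above the origin (centre of its underside, z up). One of four grey nests, two by two in any arrangement in the off-white caddy (fixed tray 174 x 222 mm, 30 mm high), 82 mm apart along x, 106 mm along y, same yaw.
- small_nest: The small round nest: grey cup, 46 mm inner and 54 mm outer diameter, for the ink bottle. Fixed; walls 4 mm thick; inner floor 4 mm and rim 24 mm above the origin (centre of its underside, z up). One of four grey nests, two by two in any arrangement in the off-white caddy (fixed tray 174 x 222 mm, 30 mm high), 82 mm apart along x, 106 mm along y, same yaw.
Mind the look-alikes: they are no part of the job. What is shaped like the ink_bottle but blue or green is not meant.

How it is judged:
By the outcome, as a careful person would: the job done as asked, in the order asked, and still so for the second after the job is handed in, with the robot touching nothing.
It also fails if it takes over 109 s, if anything falls off the work surface, if the arm or the gripper's body presses on something with over 40 N, if the wrist force passes 120 N, or if a joint passes its speed limit or range.

## Robot

A 7-joint arm with a two-finger parallel gripper is mounted at the origin on the work surface. World frame = base frame: x ahead of the robot, y to its left, z up, the work surface at z = 0. Lengths are in m, angles in rad, forces in N, time in s.
With the tool pointing down it reaches from about 0.35 to 0.9 m from the base axis. Payload 8.1 kg.
Tool frame: the origin (TCP) lies at the very end of the fingers, on their centre line; the grasp point (between the pads) lies arm.grip_point_offset behind it (arm.grip_point_offset is the distance from the TCP to the grasp point, in m); z points along the fingers, y is the line along which they close (so a half turn about z gives the same grasp; the last joint's range is limited). The gripper opens to 92 mm and grips with 3 to 60 N. Pads are 19 mm wide; open, the fingers measure 130 mm over their backs; the gripper's body (75 mm by 190 mm) begins 47 mm behind the grasp point.
Start: joints at [-0.103, 0.434, 0.025, 1.573, -0.012, 1.134, -0.075], TCP at [0.625, -0, 0.227] pointing down, gripper open.
Joint ranges: [-2.62, 2.62], [-0.44, 2.09], [-1.27, 1.32], [0.08, 2.57], [-1.32, 4.46], [0.12, 2], [-2.74, 2.74]. Speed limits (rad/s): [2.22, 2.22, 3.01, 3.01, 3.14, 3.14, 3.14].

## Interface

Orientations are given as a rotation vector (axis times angle).
In Python, from cell import arm gives the robot as it stands. The module is installed in compiled form; this text tells all that it offers.
- The arm moves only by the shell command python3 -m creep 'ROWS' [OPENING] [FORCE]. ROWS is JSON, a list of rows, each a list of 6 numbers: the shift along the tool's x, y, z scaled (see below), then the turn, a rotation vector about the tool's x, y, z scaled (see below). A call has 1 to 20 rows; each row shifts and turns the commanded pose from where the row before left it, along the tool's axes as they then stand; what a row does not reach is not made up. The controller multiplies each number of a shift by 0.4 m and each number of a turn by 120 degrees. A row lasts 1/12 s, in which the tool goes at most 41.7 mm and 7.16 degrees, less where a joint would pass 70% of its speed; a pose out of reach is approached as far as the arm can. A call with a number of a shift or a turn outside -1 to 1 is refused whole. A call with a gripper value outside its range is refused whole. OPENING is the closure, from -1 (fully open) to 1 (shut), set as the call begins (- or left out, the last holds). The fingers move at their own pace and stop on an object; FORCE is the grip in N (left out, the last holds). Time passes only in rows, so rows that do not move let the fingers close. It gives the time, the measured TCP pose, the force, the opening and the grip force at its end, in the units of the state.
- arm.observe(): the state, without advancing time (a new reading comes with each control period).
- arm.get_image(name): name is "scene" or "side" or "wrist"; returns a dict with "frame" (384x512x3 uint8, red, green, blue), "intrinsics" (3x3 intrinsics, pixels), "rvec" (rotation vector, rad) and "tvec" (3), from world to camera coordinates, as OpenCV has them; the wrist camera has in their place "mount" (4x4, takes a point from camera to tool coordinates, whose origin is the TCP and whose axes are the flange's). Camera axes: x right, y down, z forward; pixel columns grow to the right and rows downward; lengths in m; the calibration is good to about 2 mm. A picture is of the moment at which its call begins: read the wrist's pose just before it. There is no depth.
- arm.sign_off(): hands the job in; it is judged then, once.
The state is a dict: "clock": time; "joints": joint angles; "dq": joint speeds; "joint_efforts": joint torques, N m; "position": TCP position; "ee_rot": TCP orientation; "force": force on the tool from outside, world axes, zero at the start; "ft_torque": the same for the moment, N m; "width": opening from 0.0 (shut) to 1.0 (fully open); "gripper_force": force on a finger pad.
Only numpy, scipy, OpenCV 4.12 (cv2) and the standard library are available. Lean on these libraries where they do the work, as an engineer would, in place of code of your own. Each camera call takes 0.05 s, during which the arm holds its last target. There are 200 camera calls.

## Working session

There is one attempt and no reset: what is moved stays moved. The work goes in short steps, Python scripts to look and compute and a shell command to move; the robot and the scene stay as the last step left them, time stands still between calls to the robot, and variables do not carry over. Pictures are saved under pics/ and viewed, at most 15 in all, crops included, and the job is handed in when it is done.

```bash
mkdir -p pics; cat > h.py <<'E'
import numpy as np,cv2
from cell import arm
from scipy.spatial.transform import Rotation as R
def shot(n):
    s=arm.observe(); d=arm.get_image(n); f=d["frame"]
    K=np.array(d["intrinsics"])
    if "mount" in d:
        M=np.array(d["mount"]); T=np.eye(4); T[:3,:3]=R.from_rotvec(s["ee_rot"]).as_matrix(); T[:3,3]=s["position"]; C=T@M
    else:
        Rm=cv2.Rodrigues(np.array(d["rvec"],float))[0]; C=np.eye(4); C[:3,:3]=Rm.T; C[:3,3]=-Rm.T@np.array(d["tvec"]).ravel()
    return f,K,C
def ray(K,C,uv,z):
    d=C[:3,:3]@np.linalg.inv(K)@np.array([uv[0],uv[1],1.]); o=C[:3,3]
    return o+d*(z-o[2])/d[2]
def proj(K,C,p):
    q=K@(C[:3,:3].T@(np.array(p)-C[:3,3])); return q[:2]/q[2]
def save(n,f): cv2.imwrite("pics/"+n,f[...,::-1])
E
python3 - <<'E'
from h import *
s=arm.observe();print(s,arm.grip_point_offset)
for n in("scene","side","wrist"):
    f,K,C=shot(n);save(n+"0.png",f);np.savez(n+"0.npz",f=f,K=K,C=C);print(n,K.round(1).tolist(),C.round(3).tolist())
E
```

```text
{'clock': 0.0, 'joints': array([-0.10258466,  0.43517651,  0.02497069,  1.57410065, -0.01157589,
        1.13401205, -0.07508631]), 'dq': array([ 0.00057006, -0.00018819, -0.00135558,  0.00119797,  0.00102338,
       -0.00101434,  0.00047576]), 'joint_efforts': array([ 3.89017032e-04, -6.67853522e+01,  9.84863900e-01, -3.14464223e+01,
       -6.05165795e-02,  4.27553023e-02,  1.12382318e-04]), 'position': array([ 6.24482670e-01, -7.41746266e-05,  2.25972457e-01]), 'ee_rot': array([-2.22081534e+00, -2.22068385e+00,  1.89258736e-03]), 'force': array([0.54716548, 0.46590425, 0.76273041]), 'ft_torque': array([-0.00763521,  0.0316035 ,  0.02631011]), 'gripper_force': 0.0, 'width': 1.0007392644635613} 0.0188
scene [[485.6, 0.0, 252.7], [0.0, 485.6, 186.8], [0.0, 0.0, 1.0]] [[-0.37, 0.736, -0.566, 1.207], [0.929, 0.281, -0.241, 0.277], [-0.018, -0.615, -0.788, 1.0], [0.0, 0.0, 0.0, 1.0]]
side [[396.3, 0.0, 252.8], [0.0, 396.3, 195.8], [0.0, 0.0, 1.0]] [[-0.99, -0.091, 0.104, 0.414], [-0.138, 0.728, -0.671, 0.645], [-0.015, -0.679, -0.734, 0.75], [0.0, 0.0, 0.0, 1.0]]
wrist [[319.9, 0.0, 255.0], [0.0, 319.9, 191.0], [0.0, 0.0, 1.0]] [[1.0, 0.0, -0.002, 0.625], [-0.0, -0.968, -0.252, 0.068], [-0.002, 0.252, -0.968, 0.383], [0.0, 0.0, 0.0, 1.0]]
```

View pics/scene0.png

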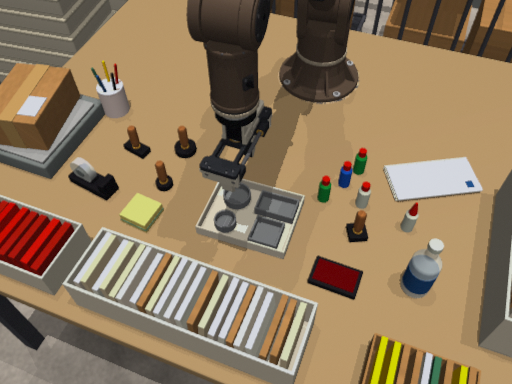

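View pics/side0.png

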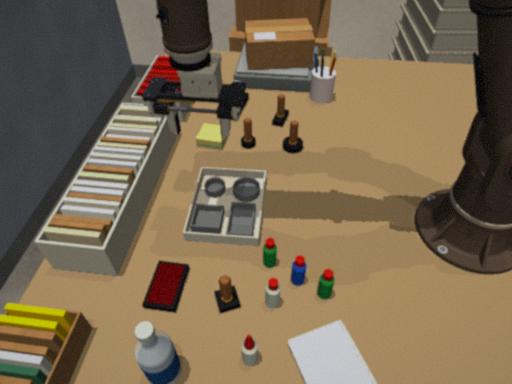

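View pics/wrist0.png

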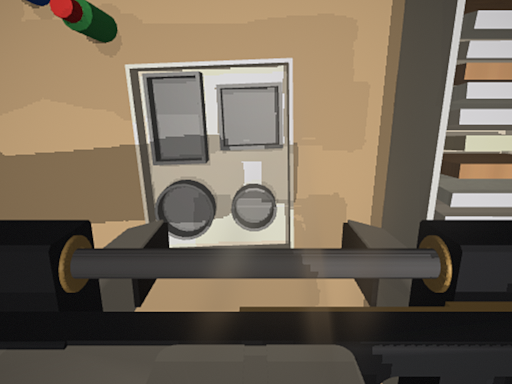

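The scene picture shows the caddy at about (250,215) px. Stamps stand at (137,140), (163,175), (184,141) and (358,226). Two bottles have white bodies: flat cap at (363,195), cone at (410,217). The blue and green bottles are not meant. I'll enlarge both groups to confirm.

```bash
python3 - <<'E'
from h import *
a=np.load("scene0.npz");f=a["f"];b=np.load("side0.npz")["f"]
def c(f,x0,y0,x1,y1,w,h): return cv2.resize(f[y0:y1,x0:x1],(w,h),interpolation=cv2.INTER_CUBIC)
A=c(f,110,115,210,195,400,300);B=c(f,310,140,430,245,400,300)
D=c(b,225,85,325,165,400,300);E=c(b,200,230,340,370,400,300)
save("crop0.png",np.vstack([np.hstack([A,B]),np.hstack([D,E])]))
E
```

```text
(no output)
```

View pics/crop0.png

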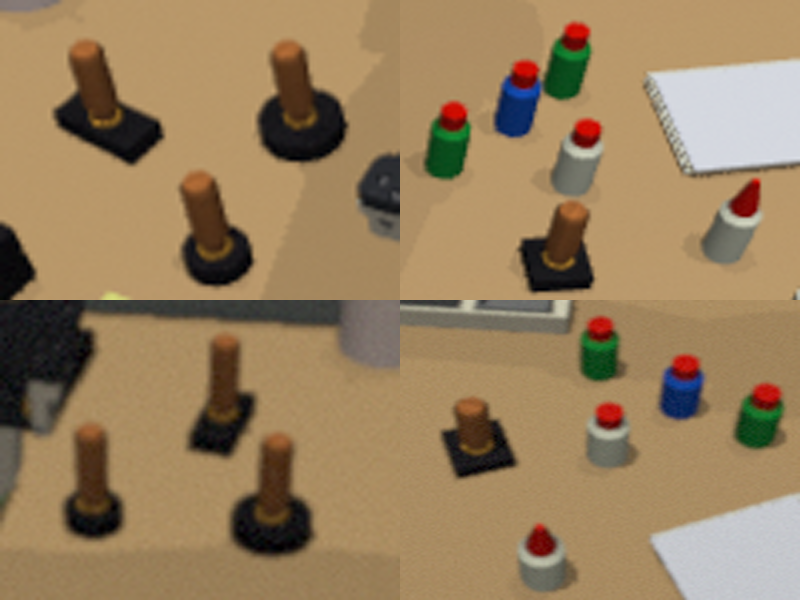

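Top-left crop, scene px: the oblong stamp is at (137,145). The small-base round one at (163,180) is the round_stamp. The wide-base one at (184,145) is the big round stamp, to be left alone. Top right: the square stamp is at (358,230). The white bottle with the flat cap at (363,195) is the ink. The one with the pointed cap at (410,217) is glue, so it stays. The side view agrees with all of this. Next I'll measure.

```bash
cat > meas.py <<'E'
from h import *
V={n:np.load(n+"0.npz") for n in("scene","side","wrist")}
roi={"scene":dict(oblong=(118,120,155,160),round=(150,155,178,193),big=(172,122,200,160),square=(342,206,372,244),ink=(354,178,373,210),glue=(400,200,422,234)),
"side":dict(oblong=(268,90,292,128),round=(238,115,258,150),big=(280,118,306,155),square=(210,272,244,315),ink=(263,276,283,310),glue=(238,333,262,368))}
def masks(f,bottle):
    h,s,v=cv2.split(cv2.cvtColor(f,cv2.COLOR_RGB2HSV).astype(int)) if False else [x.astype(int) for x in cv2.split(cv2.cvtColor(f,cv2.COLOR_RGB2HSV))]
    if bottle: return ((h<6)|(h>174))&(s>170)&(v>90), (s<60)&(v>85)
    return (s>130)&(v>55)&(v<175)&(h<16)&(h>4), (v<52)
def biggest(m):
    n,l,st,c=cv2.connectedComponentsWithStats(m.astype(np.uint8)); i=1+np.argmax(st[1:,4]); return l==i
def tri(rs):
    A=np.zeros((3,3));b=np.zeros(3)
    for o,d in rs: P=np.eye(3)-np.outer(d,d);A+=P;b+=P@o
    p=np.linalg.solve(A,b); return p,max(np.linalg.norm((np.eye(3)-np.outer(d,d))@(p-o)) for o,d in rs)
def direc(K,C,uv): d=C[:3,:3]@np.linalg.inv(K)@np.array([uv[0],uv[1],1.]);return C[:3,3],d/np.linalg.norm(d)
E
cat > m1.py <<'E'
from meas import *
for o in roi["scene"]:
    A=[];B=[]
    for n in("scene","side"):
        a=V[n];x0,y0,x1,y1=roi[n][o];m1,m2=[biggest(m) for m in masks(a["f"][y0:y1,x0:x1],o in("ink","glue"))]
        for m,L in((m1,A),(m2,B)):
            ys,xs=np.nonzero(m);L.append(direc(a["K"],a["C"],(xs.mean()+x0,ys.mean()+y0)))
        c=cv2.findContours(m2.astype(np.uint8),0,2)[0];c=max(c,key=cv2.contourArea)[:,0]
        print("  ",n,m1.sum(),m2.sum(),"base px rays z=.018 ext",end=" ")
        if o in("oblong","square"):
            r=np.array([ray(a["K"],a["C"],p+[x0,y0],.010)[:2] for p in c],np.float32)
            print(cv2.minAreaRect(r*1000))
        else: print()
    pa,ea=tri(A);pb,eb=tri(B);print(o,"top",pa.round(4),round(ea,4),"base",pb.round(4),round(eb,4))
E
python3 m1.py
```

```text
scene 169 211 base px rays z=.018 ext ((483.292236328125, -377.21221923828125), (79.50164794921875, 38.75225830078125), 77.84408569335938)
   side 124 112 base px rays z=.018 ext ((480.1289978027344, -372.89019775390625), (80.44464874267578, 33.98126983642578), 78.2056655883789)
oblong top [ 0.481  -0.3794  0.0546] 0.0003 base [ 0.4806 -0.3786 -0.0008] 0.001
   scene 175 132 base px rays z=.018 ext 
   side 131 87 base px rays z=.018 ext 
round top [ 0.5635 -0.2496  0.0548] 0.0007 base [ 0.5632 -0.2496 -0.0015] 0.0003
   scene 157 239 base px rays z=.018 ext 
   side 141 182 base px rays z=.018 ext 
big top [ 0.4335 -0.2527  0.0549] 0.0003 base [ 4.329e-01 -2.527e-01 -4.000e-04] 0.0002
   scene 189 225 base px rays z=.018 ext ((535.1277465820312, 258.31915283203125), (49.49693298339844, 45.002994537353516), 25.567659378051758)
   side 231 271 base px rays z=.018 ext ((531.5357666015625, 260.98529052734375), (40.92402267456055, 46.98725509643555), 25.440486907958984)
square top [0.5331 0.2584 0.056 ] 0.0003 base [ 0.5317  0.2585 -0.0041] 0.0007
   scene 57 200 base px rays z=.018 ext 
   side 83 247 base px rays z=.018 ext 
ink top [0.44   0.2476 0.0708] 0.0 base [0.4392 0.2482 0.0187] 0.0012
   scene 70 206 base px rays z=.018 ext 
   side 86 263 base px rays z=.018 ext 
glue top [0.469  0.3686 0.0703] 0.0009 base [0.4686 0.3692 0.0174] 0.0012
```

```bash
python3 - <<'E'
from h import *
a=np.load("wrist0.npz");b=np.load("scene0.npz")
A=cv2.resize(a["f"][50:255,115:305],(556,600),interpolation=cv2.INTER_CUBIC)
B=cv2.resize(b["f"][172:258,190:310],(800,573),interpolation=cv2.INTER_CUBIC)
save("cw.png",A);save("cs.png",B)
E
```

```text
(no output)
```

View pics/cw.png

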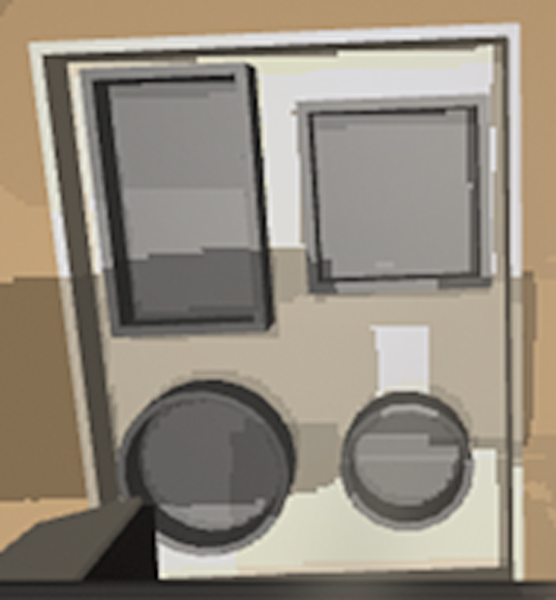

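View pics/cs.png

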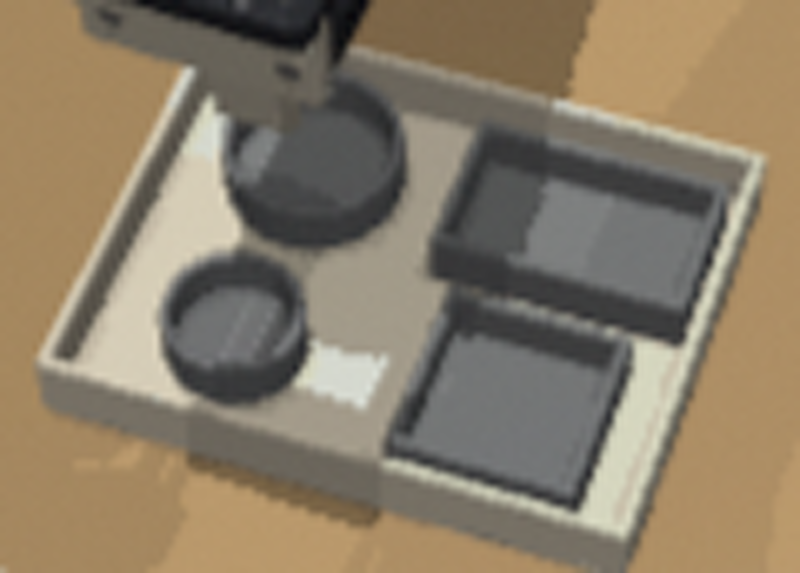

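Wrist crop: the outer rim corners of the oblong nest are at (82,70), (253,64), (272,328) and (115,335). The square nest's are at (297,100), (487,95), (490,283) and (312,292). The large cup is centred at (207,466) and the small cup at (406,460). The scene crop shows the same arrangement.

```bash
python3 - <<'E'
from h import *
a=np.load("wrist0.npz");K,C=a["K"],a["C"]
b=np.load("scene0.npz")
for z in(.024,.028):
    W=lambda l:np.array([ray(K,C,np.array(p)/2.926+[115,50]-.33,z)[:2] for p in l])*1000
    S=lambda l:np.array([ray(b["K"],b["C"],np.array(p)/6.667+[190,172]-.43,z)[:2] for p in l])*1000
    print("z",z)
    o=W([(82,70),(253,64),(272,328),(115,335)]);q=W([(297,100),(487,95),(490,283),(312,292)])
    t=W([(30,42),(520,25)]);print("tray edge",t.round(1).tolist(),np.linalg.norm(t[1]-t[0]),"z=.03")
    for n,l in(("ob",o),("sq",q)):
        e=np.roll(l,-1,0)-l;print(n,l.mean(0).round(1),np.linalg.norm(e,axis=1).round(1),np.degrees(np.arctan2(e[:,1],e[:,0])).round(1))
    r=W([(207,466),(406,460),(119,466),(295,466),(341,460),(472,460)]);print("R",r[0].round(1),"s",r[1].round(1),r[3]-r[2],r[5]-r[4])
    c=S([(315,155),(234,315)]);print("scene R,s",c.round(1).tolist())
    print("scene sq",S([(448,290),(632,342),(585,490),(388,440)]).mean(0).round(1),"ob",S([(487,122),(730,190),(690,312),(432,250)]).mean(0).round(1))
    print("scene tray tl,tr,br",S([(192,65),(765,155),(630,540),(40,365)]).round(1).tolist())
    cs=np.array([o.mean(0),q.mean(0),r[0],r[1]]);print("centroid",cs.mean(0).round(1), "dx",cs[1]-cs[0],cs[3]-cs[2],"dy",cs[0]-cs[2],cs[1]-cs[3])
E
```

```text
z 0.024
tray edge [[487.4, 112.4], [663.4, 117.9]] 176.04910976680634 z=.03
ob [538.2  55.5] [62.  96.3 61.1 97.1] [   1.9  -88.1 -177.4   92.5]
sq [619.   58.8] [69.3 68.3 68.3 70.1] [   1.4  -87.9 -177.1   92.9]
R [542.3 -47.5] s [622.4 -44.9] [7.08574300e+01 9.38865146e-03] [5.26134063e+01 6.37572936e-03]
scene R,s [[544.2, -49.2], [622.0, -48.4]]
scene sq [615.5  57.7] ob [535.2  55.5]
scene tray tl,tr,br [[521.0, -110.6], [483.6, 109.3], [658.8, 117.3], [667.0, -105.0]]
centroid [580.4   5.5] dx [80.82074654  3.24850115] [80.09251668  2.53763326] dy [ -4.10754622 103.01359433] [ -3.37931636 103.72446221]
z 0.028
tray edge [[489.0, 111.9], [663.0, 117.4]] 174.08787100181647 z=.03
ob [539.1  55.7] [61.4 95.3 60.4 96. ] [   1.9  -88.1 -177.4   92.5]
sq [619.   58.9] [68.5 67.5 67.5 69.3] [   1.4  -87.9 -177.1   92.9]
R [543.2 -46.2] s [622.4 -43.7] [7.00680574e+01 9.28405913e-03] [5.20272776e+01 6.30470186e-03]
scene R,s [[546.9, -47.9], [624.4, -47.1]]
scene sq [617.9  58.6] ob [537.9  56.5]
scene tray tl,tr,br [[523.8, -109.0], [486.5, 109.9], [661.0, 117.9], [669.2, -103.4]]
centroid [580.9   6.2] dx [79.9203797   3.21231189] [79.20026253  2.50936328] dy [ -4.06178695 101.86599264] [ -3.34166978 102.56894125]
```

```bash
cat > to.py <<'E'
import sys
from h import *
def go(x,y,z):
    s=arm.observe();M=R.from_rotvec(s["ee_rot"]).as_matrix()
    d=M.T@(np.array([x,y,z])-s["position"]);print("units total",(d/.4).round(4),"tool-y ang",np.degrees(np.arctan2(M[1,1],M[0,1])).round(2),"tilt",np.degrees(np.arccos(-M[2,2])).round(2),"w",round(float(s["width"]),3),"gf",round(float(s["gripper_force"]),1),"F",s["force"].round(1),"t",round(s["clock"],2),"p",s["position"].round(4))
go(*map(float,sys.argv[1:4]))
E
python3 -m creep '[[-0.03,-0.008,0,0,0,0],[-0.0624,-0.0153,0,0,0,0],[-0.0624,-0.0153,0,0,0,0],[-0.0624,-0.0153,0,0,0,0],[-0.0624,-0.0153,0,0,0,0],[-0.0624,-0.0153,0,0,0,0],[-0.0624,-0.0153,0,0,0,0],[-0.0624,-0.0153,0,0,0,0],[-0.0624,-0.0153,0,0,0,0],[-0.0624,-0.0153,0,0,0,0],[-0.03,-0.007,0,0,0,0],[0,0,0,0,0,0],[0,0,0,0,0,0]]' -0.3 20; python3 to.py 0.5633 -0.2496 0.043
python3 - <<'E'
from h import *
from meas import tri,direc
a=np.load("scene0.npz");b=np.load("side0.npz")
for n,p,q in(("blue",(347,167),(299,262)),("greenA",(325,182),(270,242)),("greenB",(362,154),(328,274))):
    print(n,tri([direc(a["K"],a["C"],p),direc(b["K"],b["C"],q)]))
for n in("scene","side","wrist"):
    f,K,C=shot(n);np.savez(n+"1.npz",f=f,K=K,C=C)
    if n=="wrist":save("w1.png",f)
E
```

```text
clock: 1.23
position: [0.5636, -0.2489, 0.2266]
ee_rot: [-2.223, -2.219, -0.0]
force: [0.4, 0.7, -0.9]
width: 0.652
gripper_force: 0.0
units total [-0.0019 -0.0007  0.459 ] tool-y ang -0.09 tilt 0.03 w 0.652 gf 0.0 F [ 0.4  0.7 -0.9] t 1.23 p [ 0.5636 -0.2489  0.2266]
blue (array([0.39243006, 0.18917027, 0.06499551]), np.float64(3.5363404362832763e-06))
greenA (array([0.45728669, 0.14989353, 0.06598548]), np.float64(0.002121414392238189))
greenB (array([0.33492649, 0.21224823, 0.06546834]), np.float64(0.0019488694136281532))
```

View pics/w1.png

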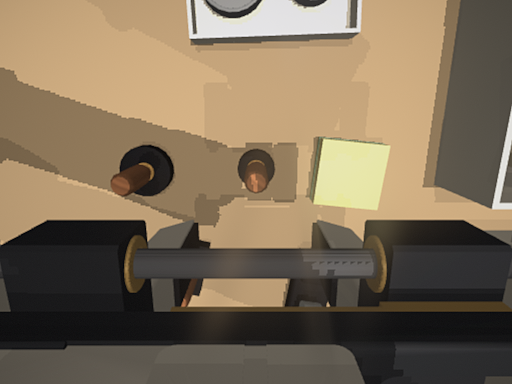

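The wrist view shows the small round stamp's base at (256,168), straight ahead of the fingers. It matches the measured x. Descending.

```bash
python3 -m creep '[[-0.0019,0,0.03,0,0,0],[0,0,0.05,0,0,0],[0,0,0.05,0,0,0],[0,0,0.05,0,0,0],[0,0,0.05,0,0,0],[0,0,0.05,0,0,0],[0,0,0.05,0,0,0],[0,0,0.05,0,0,0],[0,0,0.04,0,0,0],[0,0,0.025,0,0,0],[0,0,0.014,0,0,0],[0,0,0,0,0,0]]'; python3 -m creep '[[0,0,0,0,0,0],[0,0,0,0,0,0],[0,0,0,0,0,0],[0,0,0,0,0,0],[0,0,0,0,0,0],[0,0,0,0,0,0],[0,0,0,0,0,0],[0,0,0,0,0,0]]' 1 25; python3 to.py 0.5409 -0.0494 0.12
python3 - <<'E'
from h import *
for n in("scene","side","wrist"):
    f,K,C=shot(n);np.savez(n+"2.npz",f=f,K=K,C=C)
E
```

```text
clock: 2.38
position: [0.5638, -0.2484, 0.0422]
ee_rot: [-2.219, -2.222, 0.001]
force: [-0.6, -1.0, -0.6]
width: 0.651
gripper_force: 0.0
clock: 3.05
position: [0.5641, -0.2495, 0.0433]
ee_rot: [2.221, 2.221, 0.0]
force: [0.5, 0.0, 0.9]
width: 0.254
gripper_force: 25.0
units total [ 0.5003 -0.058  -0.1917] tool-y ang -0.01 tilt 0.03 w 0.254 gf 25.0 F [0.5 0.  0.9] t 3.05 p [ 0.5641 -0.2495  0.0433]
```

```bash
python3 -m creep '[[0,0,-0.01,0,0,0],[0,0,-0.03,0,0,0],[0,0,-0.04,0,0,0],[0,0,-0.04,0,0,0],[0,0,-0.04,0,0,0],[0,0,-0.03,0,0,0],[0.02,-0.002,-0.01,0,0,0],[0.05,-0.006,0,0,0,0],[0.06,-0.007,0,0,0,0],[0.06,-0.007,0,0,0,0],[0.06,-0.007,0,0,0,0],[0.06,-0.007,0,0,0,0],[0.06,-0.007,0,0,0,0],[0.05,-0.006,0,0,0,0],[0.04,-0.005,0,0,0,0],[0.03,-0.003,0,0,0,0],[0.01,-0.001,0,0,0,0],[0,0,0,0,0,0],[0,0,0,0,0,0]]'; python3 to.py 0.5409 -0.0494 0.055
python3 - <<'E'
from h import *
for n in("scene","side","wrist"):
    f,K,C=shot(n);np.savez(n+"3.npz",f=f,K=K,C=C);save(n+"3.png",f)
E
```

```text
clock: 4.78
position: [0.5407, -0.0502, 0.1231]
ee_rot: [2.222, 2.221, -0.001]
force: [-0.6, -0.3, -1.3]
width: 0.259
gripper_force: 25.0
units total [0.0021 0.0005 0.1702] tool-y ang -0.03 tilt 0.03 w 0.259 gf 25.0 F [-0.6 -0.3 -1.3] t 4.78 p [ 0.5407 -0.0502  0.1231]
```

View pics/side3.png

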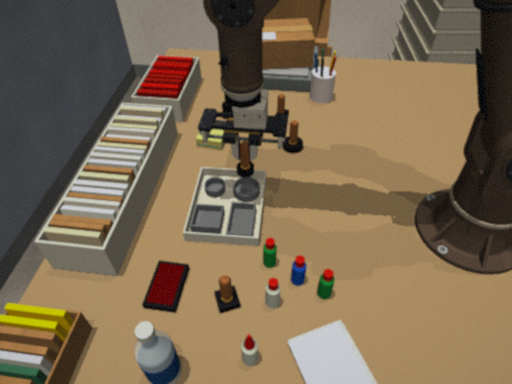

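The side view shows the stamp held upright above the large cup at about (247,185). I'll check the computed nest outlines against two unobstructed views.

```bash
python3 - <<'E'
from h import *
c=np.array([.580,.005]);y=np.radians(2);ex=np.array([np.cos(y),np.sin(y)]);ey=np.array([-ex[1],ex[0]])
im=[]
for n,(x0,y0,x1,y1) in(("scene2",(190,170,310,260)),("side2",(180,160,275,250))):
    a=np.load(n+".npz");s=390/(x1-x0)
    f=cv2.resize(a["f"][y0:y1,x0:x1],None,fx=s,fy=s,interpolation=cv2.INTER_CUBIC)
    t=np.linspace(0,2*np.pi,41)
    sh=[(-41,53,np.array([(-30,-49),(30,-49),(30,49),(-30,49),(-30,-49)])),(41,53,35*np.array([(-1,-1),(1,-1),(1,1),(-1,1),(-1,-1)])),(-41,-53,35*np.c_[np.cos(t),np.sin(t)]),(41,-53,27*np.c_[np.cos(t),np.sin(t)])]
    for u,v,pts in sh:
        P=np.array([((proj(a["K"],a["C"],[*(c+(u+p[0])*1e-3*ex+(v+p[1])*1e-3*ey),.027])+.5-[x0,y0])*s) for p in pts])
        cv2.polylines(f,[P.astype(np.int32)],False,(255,0,0),1)
    im.append(cv2.copyMakeBorder(f,0,400-f.shape[0],0,0,0))
save("ov.png",np.hstack(im))
E
```

```text
(no output)
```

View pics/ov.png

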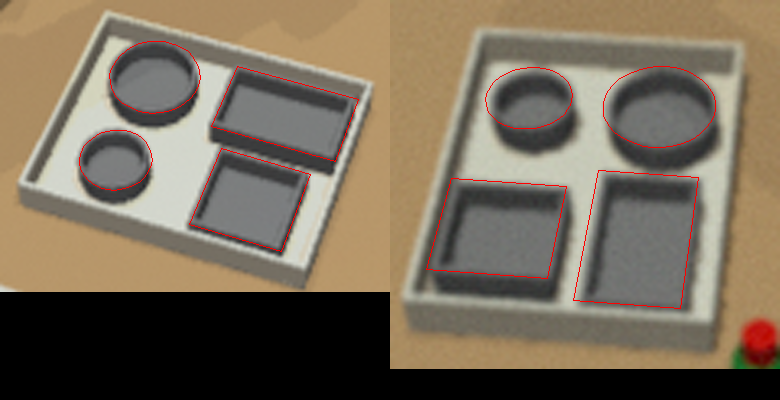

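The outlines fit both views to within about 2 mm. Lowering the round stamp.

```bash
python3 -m creep '[[0,0,0.02,0,0,0],[0,0,0.03,0,0,0],[0,0,0.03,0,0,0],[0,0,0.03,0,0,0],[0,0,0.025,0,0,0],[0,0,0.02,0,0,0],[0,0,0.008,0,0,0],[0,0,0,0,0,0],[0,0,0,0,0,0]]'; python3 -m creep '[[0,0,0.003,0,0,0],[0,0,0.003,0,0,0],[0,0,0,0,0,0]]';python3 -m creep '[[0,0,0.003,0,0,0],[0,0,0.003,0,0,0],[0,0,0,0,0,0]]'; python3 to.py 0.5409 -0.0494 0.050
```

```text
clock: 5.68
position: [0.5409, -0.0495, 0.058]
ee_rot: [2.222, 2.221, 0.0]
force: [-0.4, -0.2, -0.9]
width: 0.252
gripper_force: 25.0
clock: 5.93
position: [0.5409, -0.0494, 0.0558]
ee_rot: [2.221, 2.221, 0.001]
force: [-0.1, -0.6, -1.8]
width: 0.255
gripper_force: 25.0
clock: 6.18
position: [0.5406, -0.0494, 0.053]
ee_rot: [-2.221, -2.221, 0.0]
force: [-0.3, -0.4, -1.3]
width: 0.255
gripper_force: 25.0
units total [-0.      0.0006  0.0075] tool-y ang -0.0 tilt 0.01 w 0.255 gf 25.0 F [-0.3 -0.4 -1.3] t 6.18 p [ 0.5406 -0.0494  0.053 ]
```

```bash
for i in 1 2 3; do python3 -m creep '[[0,0,0.0025,0,0,0],[0,0,0,0,0,0]]' | grep -E "pos|^force"; done
```

```text
position: [0.5407, -0.0494, 0.052]
force: [-0.3, 0.3, -1.6]
position: [0.5408, -0.0494, 0.0513]
force: [-0.1, 0.1, 2.0]
position: [0.5412, -0.0494, 0.0511]
force: [-2.5, -0.2, 11.6]
```

It touched the floor at about z = 8 mm, which matches. Releasing and rising, then on to the square stamp.

```bash
python3 -m creep '[[0,0,-0.002,0,0,0],[0,0,0,0,0,0]]'; python3 -m creep '[[0,0,0,0,0,0],[0,0,0,0,0,0],[0,0,0,0,0,0],[0,0,0,0,0,0]]' 0 20; python3 -m creep '[[0,0,-0.01,0,0,0],[0,0,-0.03,0,0,0],[0,0,-0.05,0,0,0],[0,0,-0.06,0,0,0],[0,0,-0.06,0,0,0],[0,0,-0.05,0,0,0],[0,0,-0.03,0,0,0],[0,0,-0.01,0,0,0],[0,0,0,0,0,0]]' -0.3; python3 to.py 0.5331 0.2584 0.043;
python3 - <<'E'
from h import *
for n in("scene","side","wrist"):
    f,K,C=shot(n);np.savez(n+"4.npz",f=f,K=K,C=C);save(n+"4.png",f)
E
```

```text
clock: 6.85
position: [0.5409, -0.0494, 0.0512]
ee_rot: [2.221, 2.221, 0.001]
force: [-0.1, -0.1, 3.0]
width: 0.255
gripper_force: 25.0
clock: 7.18
position: [0.5407, -0.0494, 0.0508]
ee_rot: [-2.222, -2.221, 0.0]
force: [1.2, 0.2, 0.6]
width: 0.481
gripper_force: 0.0
clock: 7.93
position: [0.5413, -0.0494, 0.172]
ee_rot: [2.221, 2.22, 0.002]
force: [-0.3, -0.5, -0.3]
width: 0.649
gripper_force: 0.0
units total [ 0.7695 -0.0213  0.3225] tool-y ang -0.0 tilt 0.12 w 0.649 gf 0.0 F [-0.3 -0.5 -0.3] t 7.93 p [ 0.5413 -0.0494  0.172 ]
```

View pics/side4.png

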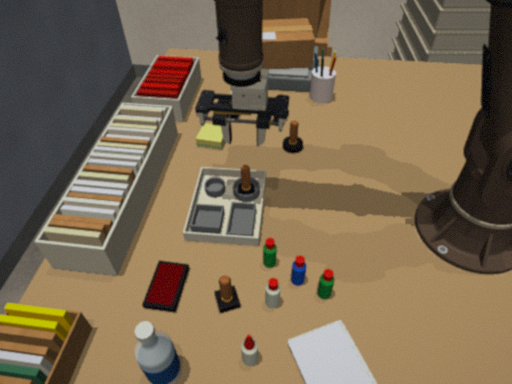

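The side view shows the round stamp upright in the large cup at (246,185). Now the square stamp.

```bash
python3 -m creep '[[0.03,-0.001,0,0,0,0],[0.06,-0.0016,0,0,0,0],[0.07,-0.002,0,0,0,0],[0.07,-0.002,0,0,0,0],[0.07,-0.002,0,0,0,0],[0.07,-0.002,0,0,0,0],[0.07,-0.002,0,0,0,0],[0.07,-0.002,0,0,0,0],[0.07,-0.002,0,0,0,0],[0.07,-0.002,0,0,0,0],[0.06,-0.0017,0,0,0,0],[0.04,-0.001,0,0,0,0],[0.0195,0,0,0,0,0],[0,0,0,0,0,-0.04],[0,0,0,0,0,-0.052],[0,0,0,0,0,-0.052],[0,0,0,0,0,-0.052],[0,0,0,0,0,0],[0,0,0,0,0,0]]'; python3 to.py 0.5331 0.2584 0.043
```

```text
clock: 9.67
position: [0.532, 0.2579, 0.1704]
ee_rot: [-1.727, -2.624, 0.001]
force: [-0.6, 0.3, -0.2]
width: 0.649
gripper_force: 0.0
units total [0.     0.0034 0.3185] tool-y ang 23.29 tilt 0.06 w 0.649 gf 0.0 F [-0.6  0.3 -0.2] t 9.67 p [0.532  0.2579 0.1704]
```

```bash
python3 -m creep '[[0,0.0034,0.03,0,0,0],[0,0,0.05,0,0,0],[0,0,0.06,0,0,0],[0,0,0.06,0,0,0],[0,0,0.05,0,0,0],[0,0,0.04,0,0,0],[0,0,0.02,0,0,0],[0,0,0.0085,0,0,0],[0,0,0,0,0,0]]'; python3 -m creep '[[0,0,0,0,0,0],[0,0,0,0,0,0],[0,0,0,0,0,0],[0,0,0,0,0,0],[0,0,0,0,0,0],[0,0,0,0,0,0],[0,0,0,0,0,0]]' 1 25;python3 -m creep '[[0,0,-0.01,0,0,0],[0,0,-0.03,0,0,0],[0,0,-0.05,0,0,0],[0,0,-0.05,0,0,0],[0,0,-0.05,0,0,0],[0,0,-0.03,0,0,0],[0,0,-0.01,0,0,0],[0,0,0,0,0,0.03],[0,0,0,0,0,0.04],[0,0,0,0,0,0.045],[0,0,0,0,0,0.045],[0,0,0,0,0,0.03],[0,0,0,0,0,0.006],[0,0,0,0,0,0]]'; python3 to.py 0.6191 0.0590 0.058
python3 - <<'E'
from h import *
for n in("scene","side","wrist"):
    f,K,C=shot(n);np.savez(n+"5.npz",f=f,K=K,C=C);save(n+"5.png",f)
E
```

```text
clock: 10.42
position: [0.5331, 0.2587, 0.0427]
ee_rot: [-1.723, -2.626, 0.002]
force: [-0.7, 0.4, 0.1]
width: 0.652
gripper_force: 0.0
clock: 11.0
position: [0.5337, 0.259, 0.0438]
ee_rot: [1.722, 2.627, 0.001]
force: [0.7, 0.2, 1.2]
width: 0.253
gripper_force: 25.0
clock: 12.17
position: [0.5332, 0.2588, 0.1354]
ee_rot: [2.22, 2.223, -0.001]
force: [-0.1, -0.4, -1.3]
width: 0.255
gripper_force: 25.0
units total [-0.4998  0.2143  0.1936] tool-y ang 0.07 tilt 0.03 w 0.255 gf 25.0 F [-0.1 -0.4 -1.3] t 12.17 p [0.5332 0.2588 0.1354]
```

```bash
cat > ang.py <<'E'
import sys
from h import *
# yaw of the carried base from its dark contour: args npz, centre xyz of base
n=sys.argv[1];c=np.array(list(map(float,sys.argv[2:5])));a=np.load(n);u,v=proj(a["K"],a["C"],c).astype(int)
w=int(sys.argv[5]);g=a["f"][v-w:v+w,u-w:u+w].max(2)<60
l=cv2.connectedComponents(g.astype(np.uint8))[1];k=l[w,w] or np.bincount(l[l>0]).argmax()
t=cv2.findContours((l==k).astype(np.uint8),0,2)[0];t=max(t,key=cv2.contourArea)[:,0]
r=np.array([ray(a["K"],a["C"],p+[u-w,v-w],c[2])[:2] for p in t],np.float32)*1000
print(n,cv2.minAreaRect(r),(l==k).sum())
save(n[:-4]+"b.png",cv2.resize(a["f"][v-30:v+30,u-40:u+40],(480,360),interpolation=cv2.INTER_CUBIC))
E
python3 ang.py side5.npz 0.5332 0.2588 0.1 22;python3 ang.py scene5.npz 0.5332 0.2588 0.1 22
python3 -m creep '[[-0.02,0.009,0,0,0,0],[-0.04,0.017,0,0,0,0],[-0.05,0.0214,0,0,0,0],[-0.05,0.0214,0,0,0,0],[-0.05,0.0214,0,0,0,0],[-0.05,0.0214,0,0,0,0],[-0.05,0.0214,0,0,0,0],[-0.05,0.0214,0,0,0,0],[-0.05,0.0214,0,0,0,0],[-0.04,0.017,0,0,0,0],[-0.03,0.013,0,0,0,0],[-0.02,0.0083,0,0,0,0],[0,0,0.03,0,0,0],[0,0,0.03,0,0,0],[0,0,0.02,0,0,0],[0,0,0,0,0,0],[0,0,0,0,0,0]]'; python3 to.py 0.6191 0.0590 0.058
python3 - <<'E'
from h import *
for n in("scene","side","wrist"):
    f,K,C=shot(n);np.savez(n+"6.npz",f=f,K=K,C=C);save(n+"6.png",f)
E
```

```text
side5.npz ((533.5104370117188, 249.5078125), (45.04285430908203, 76.93812561035156), 9.98955249786377) 337
scene5.npz ((496.62030029296875, 252.2841339111328), (71.24671173095703, 85.77171325683594), 12.368165969848633) 703
clock: 13.73
position: [0.618, 0.0601, 0.1023]
ee_rot: [-2.218, -2.222, 0.003]
force: [0.1, 0.2, -1.0]
width: 0.259
gripper_force: 25.0
units total [-0.0028  0.003   0.1109] tool-y ang 0.1 tilt 0.14 w 0.259 gf 25.0 F [ 0.1  0.2 -1. ] t 13.73 p [0.618  0.0601 0.1023]
```

View pics/side6.png

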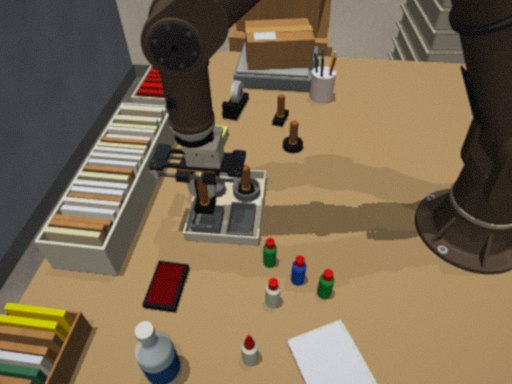

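The side view shows the square stamp above the square nest at about (206,208), roughly aligned. Lowering.

```bash
python3 -m creep '[[-0.0028,0.003,0.02,0,0,0],[0,0,0.03,0,0,0],[0,0,0.03,0,0,0],[0,0,0.02,0,0,0],[0,0,0.0109,0,0,0],[0,0,0,0,0,0],[0,0,0,0,0,0]]'|grep -E "pos|^force";python3 -m creep '[[0,0,0.004,0,0,0],[0,0,0.004,0,0,0],[0,0,0,0,0,0]]'|grep -E "pos|^force"; for i in 1 2 3; do python3 -m creep '[[0,0,0.0025,0,0,0],[0,0,0,0,0,0]]' | grep -E "pos|^force"; done
```

```text
position: [0.6201, 0.0578, 0.0588]
force: [-0.8, -0.0, -0.7]
position: [0.6204, 0.0578, 0.0561]
force: [-0.3, 0.5, -1.2]
position: [0.6203, 0.0578, 0.0551]
force: [-0.8, 0.2, -0.3]
position: [0.6203, 0.0578, 0.0539]
force: [0.1, -0.2, -0.6]
position: [0.6202, 0.0578, 0.0528]
force: [0.1, 0.3, -1.4]
```

```bash
for i in 1 2; do python3 -m creep '[[0,0,0.0025,0,0,0],[0,0,0,0,0,0]]' | grep -E "pos|^force"; done
```

```text
position: [0.6203, 0.0578, 0.0519]
force: [1.0, -0.4, -0.8]
position: [0.6205, 0.0578, 0.0518]
force: [-3.0, -0.7, 6.8]
```

```bash
python3 -m creep '[[0,0,-0.001,0,0,0],[0,0,0,0,0,0]]' >/dev/null; python3 -m creep '[[0,0,0,0,0,0],[0,0,0,0,0,0],[0,0,0,0,0,0],[0,0,0,0,0,0]]' 0 20; python3 -m creep '[[0,0,-0.01,0,0,0],[0,0,-0.03,0,0,0],[0,0,-0.05,0,0,0],[0,0,-0.06,0,0,0],[0,0,-0.06,0,0,0],[0,0,-0.05,0,0,0],[0,0,-0.03,0,0,0],[0,0,-0.01,0,0,0],[0,0,0,0,0,0]]'; python3 to.py 0.4810 -0.3790 0.043
```

```text
clock: 16.05
position: [0.6203, 0.0578, 0.0512]
ee_rot: [-2.221, -2.221, 0.0]
force: [-0.3, 0.1, 0.8]
width: 0.476
gripper_force: 0.0
clock: 16.8
position: [0.6208, 0.0579, 0.1726]
ee_rot: [2.221, 2.22, 0.003]
force: [-0.7, 1.0, 0.8]
width: 0.498
gripper_force: 0.0
units total [-1.0923 -0.3501  0.3229] tool-y ang -0.01 tilt 0.12 w 0.498 gf 0.0 F [-0.7  1.   0.8] t 16.8 p [0.6208 0.0579 0.1726]
```

```bash
python3 - <<'E'
from h import *
from meas import tri,direc
a=np.load("scene0.npz");b=np.load("side0.npz")
for p,q in(((113,90),(322,75)),((113,114),(322,100)),((106,66),(317,45)),((97,70),(327,47))):print(tri([direc(a["K"],a["C"],p),direc(b["K"],b["C"],q)]))
E
python3 -m creep '[[-0.03,-0.01,0,0,0,0],[-0.06,-0.019,0,0,0,0],[-0.07,-0.022,0,0,0,0],[-0.07,-0.022,0,0,0,0],[-0.07,-0.022,0,0,0,0],[-0.07,-0.022,0,0,0,0],[-0.07,-0.022,0,0,0,0],[-0.07,-0.022,0,0,0,0],[-0.07,-0.022,0,0,0,0],[-0.07,-0.022,0,0,0,0],[-0.07,-0.022,0,0,0,0],[-0.07,-0.022,0,0,0,0],[-0.07,-0.022,0,0,0,0],[-0.07,-0.022,0,0,0,0],[-0.07,-0.022,0,0,0,0],[-0.06,-0.019,0,0,0,0],[-0.025,-0.01,0,0,0,0],[0,0,0,0,0,0],[0,0,0,0,0,0]]' -0.3; python3 to.py 0.4810 -0.3790 0.043
```

```text
(array([ 0.36289278, -0.50819843,  0.08258947]), np.float64(0.0013330857203652869))
(array([ 0.35029028, -0.54987782, -0.03646792]), np.float64(0.0011613414009674647))
(array([ 0.38928807, -0.48158655,  0.1937885 ]), np.float64(0.0012174625859732867))
(array([ 0.35990194, -0.54478724,  0.15050861]), np.float64(0.008639841913191695))
clock: 18.38
position: [0.4818, -0.3757, 0.1703]
ee_rot: [-2.221, -2.219, -0.0]
force: [0.0, 0.1, -0.5]
width: 0.648
gripper_force: 0.0
units total [-0.0087 -0.0015  0.3182] tool-y ang -0.07 tilt 0.12 w 0.648 gf 0.0 F [ 0.   0.1 -0.5] t 18.38 p [ 0.4818 -0.3757  0.1703]
```

```bash
python3 -m creep '[[-0.0087,-0.0015,0.03,0,0,0.02],[0,0,0.05,0,0,0.035],[0,0,0.06,0,0,0.035],[0,0,0.06,0,0,0.027],[0,0,0.05,0,0,0],[0,0,0.04,0,0,0],[0,0,0.02,0,0,0],[0,0,0.008,0,0,0],[0,0,0,0,0,0]]';python3 to.py 0.4810 -0.3790 0.043; python3 -m creep '[[0,0,0,0,0,0],[0,0,0,0,0,0],[0,0,0,0,0,0],[0,0,0,0,0,0],[0,0,0,0,0,0],[0,0,0,0,0,0],[0,0,0,0,0,0]]' 1 30;python3 -m creep '[[0,0,-0.01,0,0,0],[0,0,-0.03,0,0,0],[0,0,-0.05,0,0,0],[0,0,-0.06,0,0,0],[0,0,-0.06,0,0,0],[0,0,-0.05,0,0,0],[0,0,-0.05,0,0,0],[0,0,-0.02,0,0,0],[0,0,-0.01,0,0,-0.02],[0,0,0,0,0,-0.035],[0,0,0,0,0,-0.035],[0,0,0,0,0,-0.027],[0,0,0,0,0,0],[0,0,0,0,0,0]]'; python3 to.py 0.5371 0.0565 0.058
```

```text
clock: 19.13
position: [0.4824, -0.3783, 0.0437]
ee_rot: [-2.474, -1.934, -0.0]
force: [-0.3, -0.0, -0.0]
width: 0.649
gripper_force: 0.0
units total [-0.0025 -0.003   0.0018] tool-y ang -13.96 tilt 0.08 w 0.649 gf 0.0 F [-0.3 -0.  -0. ] t 19.13 p [ 0.4824 -0.3783  0.0437]
clock: 19.72
position: [0.4822, -0.3798, 0.0444]
ee_rot: [2.476, 1.933, 0.0]
force: [-0.2, 0.2, 2.0]
width: 0.252
gripper_force: 30.0
clock: 20.88
position: [0.4818, -0.3796, 0.1801]
ee_rot: [-2.224, -2.219, -0.0]
force: [-0.2, -0.2, -1.0]
width: 0.255
gripper_force: 30.0
units total [1.0905 0.136  0.3055] tool-y ang -0.12 tilt 0.02 w 0.255 gf 30.0 F [-0.2 -0.2 -1. ] t 20.88 p [ 0.4818 -0.3796  0.1801]
```

```bash
python3 -m creep '[[0.03,0.004,0,0,0,0],[0.055,0.007,0,0,0,0],[0.07,0.0087,0,0,0,0],[0.07,0.0087,0,0,0,0],[0.07,0.0087,0,0,0,0],[0.07,0.0087,0,0,0,0],[0.07,0.0087,0,0,0,0],[0.07,0.0087,0,0,0,0],[0.07,0.0087,0,0,0,0],[0.07,0.0087,0,0,0,0],[0.07,0.0087,0,0,0,0],[0.07,0.0087,0,0,0,0],[0.07,0.0087,0,0,0,0],[0.07,0.0087,0,0,0,0],[0.07,0.0087,0,0,0,0],[0.06,0.0087,0,0,0,0],[0.03,0.004,0,0,0,0],[0.0055,0,0,0,0,0],[0,0,0,0,0,0],[0,0,0,0,0,0]]';python3 to.py 0.5371 0.0565 0.058
python3 - <<'E'
from h import *
for n in("scene","side","wrist"):
    f,K,C=shot(n);np.savez(n+"7.npz",f=f,K=K,C=C);save(n+"7.png",f)
a=np.load("side7.npz")["f"][120:280,160:320];b=np.load("scene7.npz")["f"][120:280,170:330]
save("o7.png",np.hstack([cv2.resize(x,(400,400),interpolation=cv2.INTER_CUBIC) for x in(a,b)]))
E
```

```text
clock: 22.55
position: [0.5365, 0.0551, 0.1801]
ee_rot: [2.223, 2.219, -0.001]
force: [1.3, -0.2, -1.3]
width: 0.254
gripper_force: 30.0
units total [0.0039 0.0015 0.3052] tool-y ang -0.1 tilt 0.06 w 0.254 gf 30.0 F [ 1.3 -0.2 -1.3] t 22.55 p [0.5365 0.0551 0.1801]
```

View pics/o7.png

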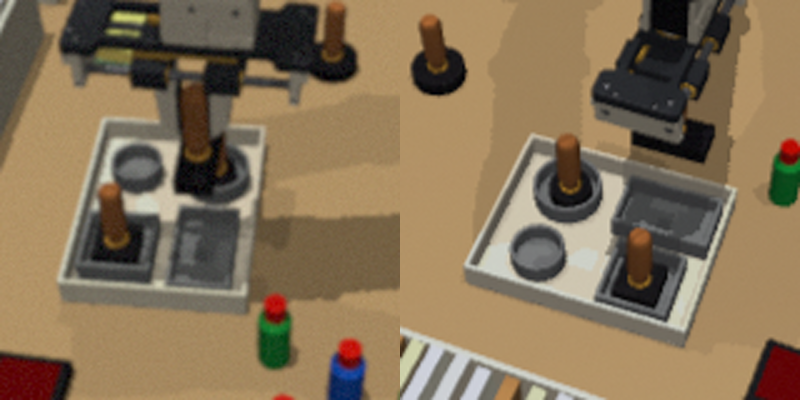

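Round and square stamps stand upright in their nests. The carried oblong base is parallel to the oblong nest in both views. Lowering.

```bash
python3 -m creep '[[0.0039,0.0015,0.03,0,0,0],[0,0,0.05,0,0,0],[0,0,0.05,0,0,0],[0,0,0.05,0,0,0],[0,0,0.04,0,0,0],[0,0,0.03,0,0,0],[0,0,0.03,0,0,0],[0,0,0.015,0,0,0],[0,0,0.008,0,0,0],[0,0,0,0,0,0],[0,0,0,0,0,0]]'|grep -E "pos|^force";python3 -m creep '[[0,0,0.004,0,0,0],[0,0,0.004,0,0,0],[0,0,0,0,0,0]]'|grep -E "pos|^force"; for i in 1 2 3; do python3 -m creep '[[0,0,0.0025,0,0,0],[0,0,0,0,0,0]]' | grep -E "pos|^force"; done
```

```text
position: [0.5378, 0.0578, 0.0594]
force: [0.9, 0.5, -1.3]
position: [0.5375, 0.0581, 0.0559]
force: [0.0, 0.3, -1.6]
position: [0.5374, 0.0581, 0.0548]
force: [-0.6, 0.7, -1.2]
position: [0.5374, 0.0581, 0.0537]
force: [-0.0, 0.2, -1.8]
position: [0.5373, 0.0581, 0.0526]
force: [0.2, -0.4, -1.2]
```

```bash
for i in 1 2; do python3 -m creep '[[0,0,0.002,0,0,0],[0,0,0,0,0,0]]' | grep -E "pos|^force"; done
```

```text
position: [0.5375, 0.0581, 0.0524]
force: [-1.9, -1.0, 4.9]
position: [0.5375, 0.0581, 0.0523]
force: [-4.7, -1.2, 14.9]
```

```bash
python3 -m creep '[[0,0,-0.002,0,0,0],[0,0,0,0,0,0]]' >/dev/null; python3 -m creep '[[0,0,0,0,0,0],[0,0,0,0,0,0],[0,0,0,0,0,0],[0,0,0,0,0,0]]' 0 20; python3 -m creep '[[0,0,-0.01,0,0,0],[0,0,-0.03,0,0,0],[0,0,-0.05,0,0,0],[0,0,-0.06,0,0,0],[0,0,-0.06,0,0,0],[0,0,-0.05,0,0,0],[0,0,-0.03,0,0,0],[0,0,-0.01,0,0,0],[0,0,0,0,0,0]]'; python3 to.py 0.4398 0.2478 0.033
```

```text
clock: 25.2
position: [0.5374, 0.0581, 0.0518]
ee_rot: [-2.221, -2.221, 0.0]
force: [0.1, -0.2, 0.4]
width: 0.476
gripper_force: 0.0
clock: 25.95
position: [0.538, 0.0582, 0.173]
ee_rot: [2.221, 2.22, 0.003]
force: [-0.4, 0.2, 0.6]
width: 0.501
gripper_force: 0.0
units total [ 0.4739 -0.2463  0.3497] tool-y ang -0.01 tilt 0.12 w 0.501 gf 0.0 F [-0.4  0.2  0.6] t 25.95 p [0.538  0.0582 0.173 ]
```

```bash
python3 -m creep '[[0.02,-0.01,0,0,0,0],[0.04,-0.021,0,0,0,0],[0.055,-0.029,0,0,0,0],[0.06,-0.031,0,0,0,0],[0.06,-0.031,0,0,0,0],[0.06,-0.031,0,0,0,0],[0.06,-0.031,0,0,0,0],[0.055,-0.029,0,0,0,0],[0.04,-0.021,0,0,0,0],[0.02,-0.01,0,0,0,0],[0.004,-0.002,0,0,0,0],[0,0,0,0,0,0],[0,0,0,0,0,0],[0,0,0,0,0,0]]' -0.3; python3 to.py 0.4398 0.2478 0.033
python3 - <<'E'
from h import *
f,K,C=shot("wrist");save("w8.png",f)
print(proj(K,C,[.4398,.2478,0]),proj(K,C,[.4398,.2478,.08]))
E
```

```text
clock: 27.12
position: [0.4397, 0.2462, 0.1717]
ee_rot: [2.224, 2.219, -0.001]
force: [0.9, -0.1, -0.1]
width: 0.652
gripper_force: 0.0
units total [4.200e-03 3.000e-04 3.468e-01] tool-y ang -0.13 tilt 0.05 w 0.652 gf 0.0 F [ 0.9 -0.1 -0.1] t 27.12 p [0.4397 0.2462 0.1717]
[255.14326749 173.06897712] [255.17117157 192.7912815 ]
```

View pics/w8.png

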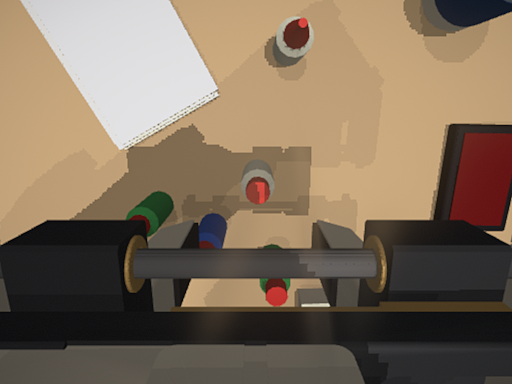

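The wrist view has the flat-capped ink bottle at (258,190), against a predicted (255,193). Blue and green bottles are clear of the fingers. Picking it up.

```bash
python3 -m creep '[[0.0042,0.002,0.03,0,0,0],[0,0,0.05,0,0,0],[0,0,0.06,0,0,0],[0,0,0.06,0,0,0],[0,0,0.055,0,0,0],[0,0,0.04,0,0,0],[0,0,0.03,0,0,0],[0,0,0.015,0,0,0],[0,0,0.007,0,0,0],[0,0,0,0,0,0]]';python3 -m creep '[[0,0,0,0,0,0],[0,0,0,0,0,0],[0,0,0,0,0,0],[0,0,0,0,0,0],[0,0,0,0,0,0],[0,0,0,0,0,0],[0,0,0,0,0,0]]' 1 20;python3 -m creep '[[0,0,-0.01,0,0,0],[0,0,-0.03,0,0,0],[0,0,-0.05,0,0,0],[0,0,-0.06,0,0,0],[0,0,-0.06,0,0,0],[0,0,-0.06,0,0,0],[0,0,-0.05,0,0,0],[0,0,-0.03,0,0,0],[0,0,-0.01,0,0,0],[0,0,0,0,0,0],[0,0,0,0,0,0]]'; python3 to.py 0.6225 -0.0462 0.048
```

```text
clock: 28.0
position: [0.4401, 0.2489, 0.033]
ee_rot: [2.222, 2.22, -0.001]
force: [-0.6, -0.7, -0.2]
width: 0.652
gripper_force: 0.0
clock: 28.58
position: [0.4401, 0.2495, 0.0335]
ee_rot: [2.221, 2.221, 0.001]
force: [0.8, 0.3, 3.0]
width: 0.322
gripper_force: 19.9
clock: 29.5
position: [0.4394, 0.2491, 0.1766]
ee_rot: [-2.221, -2.221, 0.001]
force: [-0.6, 0.5, -1.4]
width: 0.32
gripper_force: 19.9
units total [-0.7382  0.4578  0.3215] tool-y ang 0.0 tilt 0.04 w 0.32 gf 19.9 F [-0.6  0.5 -1.4] t 29.5 p [0.4394 0.2491 0.1766]
```

```bash
python3 -m creep '[[-0.02,0.0124,0,0,0,0],[-0.04,0.025,0,0,0,0],[-0.055,0.034,0,0,0,0],[-0.06,0.0372,0,0,0,0],[-0.06,0.0372,0,0,0,0],[-0.06,0.0372,0,0,0,0],[-0.06,0.0372,0,0,0,0],[-0.06,0.0372,0,0,0,0],[-0.06,0.0372,0,0,0,0],[-0.06,0.0372,0,0,0,0],[-0.06,0.0372,0,0,0,0],[-0.055,0.034,0,0,0,0],[-0.045,0.028,0,0,0,0],[-0.03,0.0186,0,0,0,0],[-0.013,0.008,0,0,0,0],[0,0,0,0,0,0],[0,0,0,0,0,0],[0,0,0,0,0,0]]';python3 to.py 0.6225 -0.0462 0.048
python3 - <<'E'
from h import *
for n in("scene","side"):
    f,K,C=shot(n);np.savez(n+"9.npz",f=f,K=K,C=C)
a=np.load("side9.npz")["f"][120:280,160:320];b=np.load("scene9.npz")["f"][120:280,170:330]
save("o9.png",np.hstack([cv2.resize(x,(400,400),interpolation=cv2.INTER_CUBIC) for x in(a,b)]))
E
```

```text
clock: 31.0
position: [0.6222, -0.0441, 0.1769]
ee_rot: [-2.219, -2.223, -0.0]
force: [0.8, -0.2, -0.7]
width: 0.322
gripper_force: 19.9
units total [-0.0056  0.0009  0.3223] tool-y ang 0.11 tilt 0.07 w 0.322 gf 19.9 F [ 0.8 -0.2 -0.7] t 31.0 p [ 0.6222 -0.0441  0.1769]
```

View pics/o9.png

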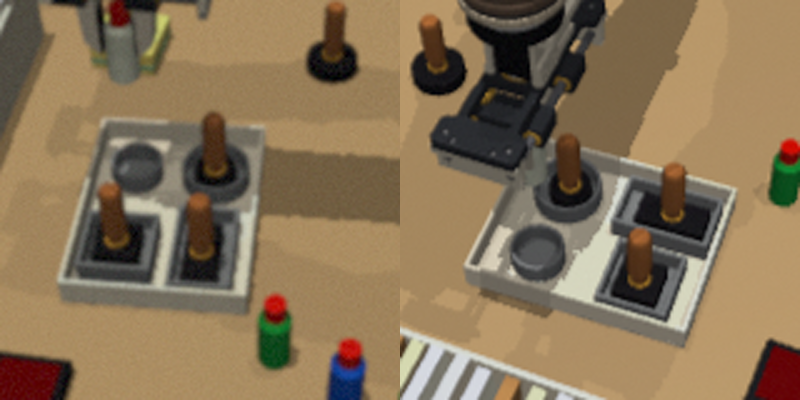

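The three stamps stand in their nests and the bottle hangs upright above the small cup. Lowering it.

```bash
python3 -m creep '[[-0.0056,0.0009,0.03,0,0,0],[0,0,0.05,0,0,0],[0,0,0.05,0,0,0],[0,0,0.05,0,0,0],[0,0,0.04,0,0,0],[0,0,0.03,0,0,0],[0,0,0.03,0,0,0],[0,0,0.02,0,0,0],[0,0,0.013,0,0,0],[0,0,0.007,0,0,0],[0,0,0,0,0,0],[0,0,0,0,0,0]]'|grep -E "pos|^force";python3 -m creep '[[0,0,0.004,0,0,0],[0,0,0.003,0,0,0],[0,0,0,0,0,0]]'|grep -E "pos|^force"; for i in 1 2; do python3 -m creep '[[0,0,0.0025,0,0,0],[0,0,0,0,0,0]]' | grep -E "pos|^force"; done
```

```text
position: [0.6236, -0.0481, 0.0497]
force: [-0.4, -0.6, 0.3]
position: [0.6233, -0.0481, 0.0465]
force: [-0.6, -0.7, -0.4]
position: [0.6232, -0.0481, 0.0453]
force: [-0.4, -0.3, -0.1]
position: [0.6231, -0.0481, 0.0442]
force: [-0.1, 0.1, -0.7]
```

```bash
for i in 1 2 3; do python3 -m creep '[[0,0,0.002,0,0,0],[0,0,0,0,0,0]]' | grep -E "pos|^force"; done
```

```text
position: [0.6232, -0.0481, 0.0434]
force: [-0.2, 0.2, -1.0]
position: [0.6231, -0.0481, 0.0426]
force: [0.4, 0.1, -0.8]
position: [0.6232, -0.0481, 0.0418]
force: [-0.6, 0.1, -1.2]
```

```bash
for i in 1 2; do python3 -m creep '[[0,0,0.0015,0,0,0],[0,0,0,0,0,0]]' | grep -E "pos|^force"; done
```

```text
position: [0.6233, -0.0481, 0.0415]
force: [-0.9, -0.7, 1.7]
position: [0.6236, -0.0481, 0.0413]
force: [-0.8, 0.5, 4.3]
```

Contact at the expected height. Releasing and backing off.

```bash
python3 -m creep '[[0,0,0,0,0,0],[0,0,0,0,0,0],[0,0,0,0,0,0],[0,0,0,0,0,0]]' 0 20; python3 -m creep '[[0,0,-0.01,0,0,0],[0,0,-0.03,0,0,0],[0,0,-0.05,0,0,0],[0,0,-0.06,0,0,0],[0,0,-0.06,0,0,0],[0,0,-0.05,0,0,0],[0,0,-0.05,0,0,0],[0,0,-0.03,0,0,0],[0,0,-0.01,0,0,0],[-0.02,0,0,0,0,0],[-0.05,0,0,0,0,0],[-0.06,0,0,0,0,0],[-0.06,0,0,0,0,0],[-0.06,0,0,0,0,0],[-0.05,0,0,0,0,0],[-0.02,0,0,0,0,0],[0,0,0,0,0,0],[0,0,0,0,0,0],[0,0,0,0,0,0]]'
python3 - <<'E'
from h import *
a=shot("side")[0][80:370,160:350];b=shot("scene")[0][115:265,110:430]
save("fin.png",np.hstack([cv2.resize(a,(300,458),interpolation=cv2.INTER_CUBIC),cv2.copyMakeBorder(cv2.resize(b,(500,234),interpolation=cv2.INTER_CUBIC),0,224,0,0,0)]))
E
```

```text
clock: 33.85
position: [0.6231, -0.0481, 0.0406]
ee_rot: [-2.221, -2.221, 0.0]
force: [-0.5, -0.2, 0.2]
width: 0.494
gripper_force: 0.0
clock: 35.43
position: [0.6232, -0.174, 0.1802]
ee_rot: [-2.218, -2.222, -0.001]
force: [0.5, -0.2, 0.2]
width: 0.499
gripper_force: 0.0
```

View pics/fin.png

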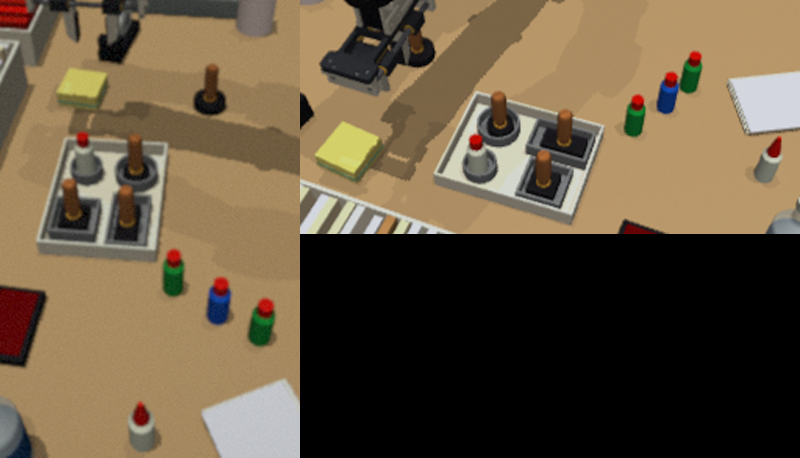

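All four stand upright in their nests, and the look-alikes are untouched.

```bash
python3 -c "from cell import arm; print(arm.sign_off())"
```

```text
the job is handed in; nothing more can be done
None
```

The three stamps and the ink bottle were set down gently and stand upright in their matching nests; the big round stamp and glue bottle were left where they stood, and I handed the job in at about 35 s.

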